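# Pack the foot-file travel rack for a house call

## Robot

A 6-joint arm with a two-finger parallel gripper is mounted at the origin on a cart in front of the work surface, level with it; the furniture and walls round the work are solid. World frame = base frame: x ahead of the robot, y to its left, z up, the work surface at z = 0. Lengths are in mm, angles in rad, forces in N, time in s.
With the tool pointing down it reaches from about 275 to 775 mm from the base axis. Payload 14.6 kg.
Tool frame: the origin (TCP) lies at the very end of the fingers, on their centre line; the grasp point (between the pads) lies 19 mm behind it; z points along the fingers, y is the line along which they close (so a half turn about z gives the same grasp; the last joint's range is limited). The gripper opens to 85 mm and grips with 20 to 120 N. Pads are 22 mm wide; open, the fingers measure 114 mm over their backs; the gripper's body (76 mm by 85 mm) begins 54 mm behind the grasp point. The pads swing forward as they close: fully open they stand 13 mm farther back than shut.
Start: joints at [1.11, 0.263, -0.048, 1.259, 0, 1.415], TCP at [158.059, 500.645, 231.278] pointing down, gripper open.
Joint ranges: [-2.65, 2.65], [-0.89, 1.7], [-1.18, 1.37], [-2.13, 2.11], [-1.35, 1.29], [-3.14, 3.14]. Speed limits (rad/s): [1.89, 1.89, 2.57, 2.79, 3.14, 3.14].

## Interface

Orientations are given as a unit quaternion [x, y, z, w].
In Python, from cell import r gives the robot as it stands. Calls block until the motion is done:
- r.goto(position, orientation): joint-space move of the TCP to a pose.
- r.servo_line(position, vel=150, attitude=None): straight line of the TCP; attitude=None keeps the orientation; vel is the mean speed in mm/s.
- r.movej(angles): joint-space move.
- r.set_gripper(opening): opening from 0.0 (shut) to 1.0 (fully open); the grip force is fixed at half the most; returns when the fingers have stopped.
- r.dwell(seconds).
- r.ik(position, orientation): joint angles nearest the present ones, or None.
- r.grab_frame(name): name is "side" or "top" or "wrist"; returns a dict with "image" (420x560x3 uint8, red, green, blue), "vfov" (degrees; the focal length in pixels is half the picture's height over the tangent of half this angle, whatever the lens; pixels are square), "cx", "cy" (the principal point, pixels), "origin" and "orientation" of the camera in the world; the wrist camera has in their place "T_tool_cam" (4x4, takes a point from camera to tool coordinates, whose origin is the TCP and whose axes are the flange's). Camera axes: x right, y up, looking along -z (the intrinsics and any distortion apply to the point x, -y, -z); pixel columns grow to the right and rows downward; lengths in mm; the calibration is good to about 2 mm. A picture is of the moment at which its call begins: read the wrist's pose just before it. There is no depth.
A pose or a line that the arm cannot do raises r.IKError and nothing moves.
- r.hand_in(): hands the job in; it is judged then, once.
Readings, each from a call of its own:
- r.get_time(): time.
- r.get_joint_positions(): joint angles.
- r.get_joint_velocities(): joint speeds.
- r.get_effort(): joint torques, N m.
- r.get_eef_pos(): TCP position.
- r.get_orientation(): TCP orientation.
- r.get_ft_force(): force on the tool from outside, world axes, zero at the start.
- r.get_moment(): the same for the moment, N m.
- r.get_finger_gap(): opening from 0.0 (shut) to 1.0 (fully open).
- r.get_grip_force(): force on a finger pad.
Only numpy, scipy, OpenCV 4.12 (cv2) and the standard library are available. Lean on these libraries where they do the work, as an engineer would, in place of code of your own. Each camera call takes 0.05 s, during which the arm holds its last target. There are 200 camera calls.

## Task

Two washed pedicure files hang drying on the hook stand. Lift each one up and off its hook and, keeping it upright with the handle on top, stand it fully home in the travel-rack slot that fits its blade: the broad pink file in the long slot, the slim teal file in the short slot. Then swing the keeper bar fully shut over the shoulders of both blades so that they cannot jump out on the road, and let go, leaving the remover bottle, the hand-cream tube and the red varnish standing undisturbed.

Things in the scene. Friction and masses are not known exactly. Their poses are not given: they have to be found in the camera images.
- broad_file: Pink foot file, dark abrasive; 160 mm long, 6 mm thick, 60 g, hanging loose on either hook. Origin: centre of the blade's lower end; z up the file to the handle, y across its width (about the stand's y), x through its thickness. Blade z 0-85 mm, 52 mm wide, square shoulders; handle z 85-160 mm, 22 mm wide, with a hanging slot (12 mm wide, z 130-150 mm) whose top rests on the hook rod.
- slim_file: Teal foot file, light grey abrasive, hanging on the other hook; every size and axis as broad_file, but its blade is 38 mm wide.
- stand: White drip tray 100 (x) x 220 (y) mm, fixed; origin at the centre of its underside on the table, z up. Steel post (x +32 mm, top z 205 mm) with a cross bar (radius 4 mm, x +32 mm, z 192 mm) and two hooks that point along the stand's -x at y +62 and -62 mm.
- hook_left (a point): Left (stand +y) hook: point on its rod's axis at stand x -10 mm, z 192.5 mm. Rod 5 mm thick, from the cross bar to x -22 mm, then turned up to a tip at x -29 mm, 5 mm above the top of the rod. To take a file off: raise it 10 mm (under 15, or the slot's lower end meets the rod), draw it 35 mm or more along the stand's -x, then lift away.
- hook_right (a point): Right (stand -y) hook, the same point and shape as hook_left.
- rack: Light grey slotted block, 160 (x) x 90 (y) x 42 mm high, fixed; origin at the centre of its underside on the table, z up, -x roughly towards the robot. Two slots run along y, 30 mm deep, mouths at z 42 mm with 3 mm chamfers. A seated file has its shoulders at z 97 mm and its top at z 172 mm. Steel posts, 110 mm high, at x +65 mm (hinge) and -55 mm (rest and stop for the bar), y -17.5 mm.
- broad_slot (a point): Centre of the floor of the long slot (9 x 56 mm), z 12 mm, at rack x -20 mm, nearer the knob end.
- slim_slot (a point): Centre of the floor of the short slot (9 x 42 mm), z 12 mm, at rack x +35 mm, nearer the hinge.
- keeper_hinge (a point): Point on the keeper bar's upright hinge axis (rack x +65, y -17.5, z 104 mm).
- keeper_knob (a point): Top of the black finger knob that stands on the keeper bar 135 mm from the hinge axis; knob 11 to 15 mm in diameter, z 106 to 152 mm, this point on its axis at z 152 mm. Push it sideways to swing the bar.
- keeper (a joint): Angle (rad) of the steel keeper bar, which swings level at z 101-107 mm. 0 is shut: the bar points along the rack's -x, on the rest post, beside the handles and 4 mm above the shoulders of seated files. It grows as it swings out to the rack's -y (limit 1.9; starts at 1.0-1.5) and stays where left (0.3 N at the knob moves it). A file not fully home blocks it; shut, it blocks the slots.
- remover_bottle: Bystander: pale blue bottle with white cap, 36 x 52 x 134 mm, stands loose on the table; origin at the centre of its underside, z up.
- cream_tube: Bystander: cream-coloured hand-cream tube standing on its green cap, 35 x 40 x 106 mm, loose on the table; origin at the centre of its underside, z up.
- red_varnish: Bystander: red varnish bottle with black cap, 31 x 31 x 72 mm, stands loose on the table; origin at the centre of its underside, z up.

How it is judged (in metres and radians):
On the way, in this order (a step that is already met when the one before it is completed fails the run):
1. One of the files stands fully home in its own slot, let go (((horizontal distance between broad_file and broad_slot below 0.006 m and z of broad_file in the frame of broad_slot below 0.004 m and angle between broad_file's own z axis and vertical below 0.15 rad and angle between the y axis of broad_file and the y axis of rack, either way round below 0.15 rad and contact force between broad_file and the fingers below 0.05 N) or (horizontal distance between slim_file and slim_slot below 0.006 m and z of slim_file in the frame of slim_slot below 0.004 m and angle between slim_file's own z axis and vertical below 0.15 rad and angle between the y axis of slim_file and the y axis of rack, either way round below 0.15 rad and contact force between slim_file and the fingers below 0.05 N))), for 0.2 s.
2. Both files stand fully home in their own slots, let go, with the keeper bar still open (horizontal distance between broad_file and broad_slot below 0.006 m and z of broad_file in the frame of broad_slot below 0.004 m and angle between each of broad_file, slim_file's own z axis and vertical below 0.15 rad and angle between the y axis of each of broad_file, slim_file and the y axis of rack, either way round below 0.15 rad and horizontal distance between slim_file and slim_slot below 0.006 m and z of slim_file in the frame of slim_slot below 0.004 m and contact force between each of broad_file, slim_file and the fingers below 0.05 N and value of joint keeper above 0.5 rad), for 0.2 s.
3. The keeper bar is fully shut over both files (horizontal distance between broad_file and broad_slot below 0.006 m and z of broad_file in the frame of broad_slot below 0.004 m and angle between each of broad_file, slim_file's own z axis and vertical below 0.15 rad and angle between the y axis of each of broad_file, slim_file and the y axis of rack, either way round below 0.15 rad and horizontal distance between slim_file and slim_slot below 0.006 m and z of slim_file in the frame of slim_slot below 0.004 m and value of joint keeper below 0.06 rad), for 0.2 s.
At the end, for the whole second after the job is handed in: Each file stands at rest in its own slot, handle up: lower end within 4 mm of the slot floor and 6 mm of the slot's centre, upright and in line with the slot within 0.15 rad. The keeper bar is within 0.06 rad of shut. The three bystanders stand upright (0.2 rad) within 30 mm of where they began (all of step 3 and linear speed of each of broad_file, slim_file below 0.03 m/s and distance of each of remover_bottle, cream_tube, red_varnish from where it was at the start of the episode below 0.03 m and angle between each of remover_bottle, cream_tube, red_varnish's own z axis and vertical below 0.2 rad); the robot touches nothing.
It fails at once if The broad file is dropped, laid down or tipped by more than 0.8 rad (angle between broad_file's own z axis and vertical above 0.8 rad).
It fails at once if The slim file is dropped, laid down or tipped by more than 0.8 rad (angle between slim_file's own z axis and vertical above 0.8 rad).
It fails at once if The remover bottle is shoved more than 30 mm or tipped over (distance of remover_bottle from where it was at the start of the episode above 0.03 m or angle between remover_bottle's own z axis and vertical above 0.5 rad).
It fails at once if The cream tube is shoved more than 30 mm or tipped over (distance of cream_tube from where it was at the start of the episode above 0.03 m or angle between cream_tube's own z axis and vertical above 0.5 rad).
It fails at once if The red varnish is shoved more than 30 mm or tipped over (distance of red_varnish from where it was at the start of the episode above 0.03 m or angle between red_varnish's own z axis and vertical above 0.5 rad).
It also fails if it takes over 67 s, if anything falls off the work surface, if the arm or the gripper's body presses on something with over 40 N, if the wrist force passes 120 N, or if a joint passes its speed limit or range.

## Working session

There is one attempt and no reset: what is moved stays moved. The work goes in short steps, each a Python script; the robot and the scene stay as the last script left them, time stands still between calls to the robot, and variables do not carry over. Pictures are saved under pics/ and viewed, at most 10 in all, crops included, and the job is handed in when it is done.

```bash
ls; mkdir -p pics
python3 - <<'E'
from cell import r
import cv2,json,numpy as np
for n in("side","top","wrist"):
    f=r.grab_frame(n); cv2.imwrite(f"pics/{n}0.png",f["image"][:,:,::-1])
    print({k:(np.round(v,4).tolist() if not isinstance(v,str) else v) for k,v in f.items() if k!="image"})
print(r.get_orientation(),r.get_time())
E
```

```text
cell.py
pics
{'vfov': 49.9675, 'cx': 279.4205, 'cy': 204.3669, 'origin': [514.504, -632.1334, 600.1143], 'orientation': [0.4826, -0.023, -0.0396, 0.8746]}
{'vfov': 51.3732, 'cx': 281.1587, 'cy': 205.8446, 'origin': [505.6081, 143.4788, 1075.9149], 'orientation': [0.0196, -0.0116, -0.6994, 0.7144]}
{'vfov': 59.1013, 'cx': 280.0024, 'cy': 211.4864, 'T_tool_cam': [[-0.0006, 0.9502, 0.3117, 79.8144], [1.0, 0.0008, -0.0006, -0.4925], [-0.0008, 0.3117, -0.9502, -142.6525], [0.0, 0.0, 0.0, 1.0]]}
[ 1.52299550e-01  9.88334314e-01 -3.44392380e-04 -1.06854335e-04] 0.15
```

View pics/side0.png

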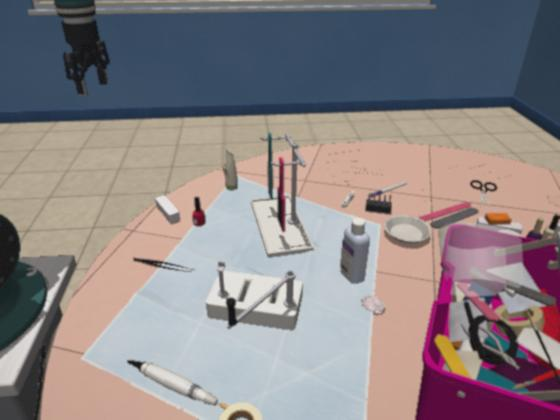

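View pics/top0.png

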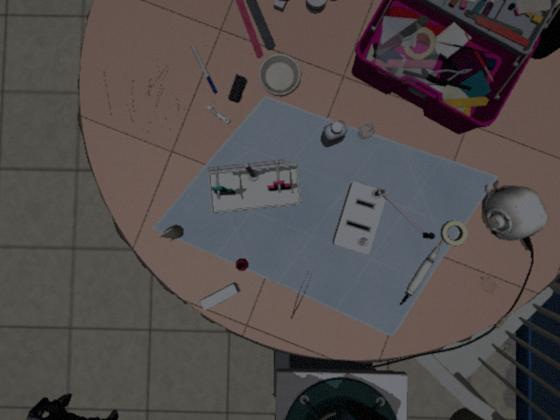

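```bash
cat > h.py <<'E'
import numpy as np,cv2
from scipy.spatial.transform import Rotation as R
from scipy.optimize import least_squares
from cell import r
def cam(f,pose=None):
    """-> C (world), M (world_from_cv), f, cx, cy"""
    if "origin" in f: C=np.array(f["origin"]);M=R.from_quat(f["orientation"]).as_matrix()
    else:
        T=np.eye(4);T[:3,:3]=R.from_quat(pose[1]).as_matrix();T[:3,3]=pose[0]
        T=T@np.array(f["T_tool_cam"]);C=T[:3,3];M=T[:3,:3]
    return dict(C=C,M=M@np.diag([1,-1,-1]),f=f["image"].shape[0]/2/np.tan(np.radians(f["vfov"])/2),cx=f["cx"],cy=f["cy"])
def ray(c,uv): return c["M"]@np.array([(uv[0]-c["cx"])/c["f"],(uv[1]-c["cy"])/c["f"],1.])
def onz(c,uv,z): d=ray(c,uv);return c["C"]+d*(z-c["C"][2])/d[2]
def proj(c,P):
    q=(np.atleast_2d(P)-c["C"])@c["M"];return q[:,:2]/q[:,2:]*c["f"]+[c["cx"],c["cy"]]
def tri(obs):
    A=[];b=[]
    for c,uv in obs:
        d=ray(c,uv);d/=np.linalg.norm(d);Q=np.eye(3)-np.outer(d,d);A.append(Q);b.append(Q@c["C"])
    A=np.vstack(A);b=np.hstack(b);x=np.linalg.lstsq(A,b,rcond=None)[0]
    return x,np.linalg.norm(A@x-b)
def down(yaw): # tool down, tool y (closing) along world direction yaw+90deg, tool x along yaw
    return (R.from_euler("z",yaw)*R.from_matrix(np.array([[1,0,0],[0,-1,0],[0,0,-1.]]))).as_quat()
def snap(name,file=None):
    p=(np.array(r.get_eef_pos()),np.array(r.get_orientation()));f=r.grab_frame(name);c=cam(f,p)
    if file:
        cv2.imwrite(f"pics/{file}.png",f["image"][:,:,::-1])
        import pickle;pickle.dump(c,open(f"pics/{file}.pkl","wb"))
    return f["image"],c
def load(file):
    import pickle;return pickle.load(open(f"pics/{file}.pkl","rb"))
E
python3 - <<'E'
from h import *
i,t=snap("top","top0");i,s=snap("side","side0")
P=lambda *a:print(*[np.round(x,1) for x in a])
P(onz(t,(360,216),42),onz(t,(254,187),10))
P([onz(t,u,42) for u in((350,183),(386,188),(371,253),(334,246))])
P([onz(t,u,10) for u in((209,168),(298,161),(299,205),(211,213))])
P('bottle,tube,varn',onz(t,(335,130),134),onz(t,(172,232),106),onz(t,(241,265),72))
P('knob',tri([(t,(428,236)),(s,(230,300))]))
# current tool x direction
print(R.from_quat(r.get_orientation()).as_matrix().round(2))
for pos in([300,200,400],[400,200,420],[380,0,400]):
  for y in(0,np.pi): print(pos,y,r.ik(pos,down(y)))
E
```

```text
[531.  -31.2  42. ] [597.4 223.6  10. ]
[[608.8  -6.4  42. ]
 [598.6 -91.7  42. ]
 [444.5 -58.2  42. ]
 [459.   29.1  42. ]]
[[641.9 335.3  10. ]
 [663.5 117.1  10. ]
 [555.5 112.5  10. ]
 [531.4 327.3  10. ]]Traceback (most recent call last):
  File "<stdin>", line 7, in <module>
  File "<stdin>", line 3, in <lambda>
    return _wrapfunc(a, 'round', decimals=decimals, out=out)
    return _wrapit(obj, method, *args, **kwds)
    result = getattr(arr, method)(*args, **kwds)
numpy._core._exceptions._UFuncNoLoopError: ufunc 'multiply' did not contain a loop with signature matching types (dtype('<U16'), dtype('float64')) -> None
```

Run:
```python
from h import *
t=load("top0");s=load("side0")
P=lambda *a:print(*[np.round(x,1).tolist() for x in a])
P(onz(t,(335,130),134),onz(t,(172,232),106),onz(t,(241,265),72))
k,e=tri([(t,(428,236)),(s,(230,300))]);P(k,e)
for pos in([560,160,330],[520,250,330],[480,0,330],[620,280,215],[480,0,215]):
  for y in(0.1,-.22,np.pi+.1,np.pi-.22):
    q=r.ik(pos,down(y)); print(pos,round(y,2),None if q is None else np.round(q,2).tolist())
```

```text
[714.5, 41.1, 134.0] [485.0, 396.4, 106.0] [412.3, 244.4, 72.0]
[488.8, -158.6, 143.8] 0.4
[560, 160, 330] 0.1 [0.14, 0.36, 0.37, 1.57, 0.0, -3.1]
[560, 160, 330] -0.22 [0.14, 0.36, 0.37, 1.57, 0.0, -2.78]
[560, 160, 330] 3.24 [0.14, 0.36, 0.37, 1.57, 0.0, 0.04]
[560, 160, 330] 2.92 [0.14, 0.36, 0.37, 1.57, 0.0, 0.36]
[520, 250, 330] 0.1 [0.31, 0.35, 0.35, 1.57, 0.0, -2.93]
[520, 250, 330] -0.22 [0.31, 0.35, 0.35, 1.57, 0.0, -2.61]
[520, 250, 330] 3.24 [0.31, 0.35, 0.35, 1.57, 0.0, 0.21]
[520, 250, 330] 2.92 [0.31, 0.35, 0.35, 1.57, 0.0, 0.53]
[480, 0, 330] 0.1 [-0.17, 0.17, 0.1, 1.49, 0.0, 2.87]
[480, 0, 330] -0.22 [-0.17, 0.17, 0.1, 1.49, 0.0, -3.09]
[480, 0, 330] 3.24 [-0.17, 0.17, 0.1, 1.49, 0.0, -0.27]
[480, 0, 330] 2.92 [-0.17, 0.17, 0.1, 1.49, 0.0, 0.05]
[620, 280, 215] 0.1 [0.3, 0.55, 0.37, 1.39, 0.0, -2.94]
[620, 280, 215] -0.22 [0.3, 0.55, 0.37, 1.39, 0.0, -2.62]
[620, 280, 215] 3.24 [0.3, 0.55, 0.37, 1.39, 0.0, 0.2]
[620, 280, 215] 2.92 [0.3, 0.55, 0.37, 1.39, 0.0, 0.52]
[480, 0, 215] 0.1 [-0.17, 0.19, -0.19, 1.19, 0.0, 2.87]
[480, 0, 215] -0.22 [-0.17, 0.19, -0.19, 1.19, 0.0, -3.09]
[480, 0, 215] 3.24 [-0.17, 0.19, -0.19, 1.19, 0.0, -0.27]
[480, 0, 215] 2.92 [-0.17, 0.19, -0.19, 1.19, 0.0, 0.05]
```

Run:
```python
from h import *
q=down(np.pi+.1); q2=down(np.pi-.22)
r.goto([540,225,340],q); a,_=snap("wrist","sA")
r.goto([560,165,340],q); b,_=snap("wrist","sB")
r.goto([540,-30,260],q2); c,_=snap("wrist","rA")
r.goto([480,10,260],q2); d,_=snap("wrist","rB")
print(r.get_time(),r.get_eef_pos())
```

```text
3.8167 [480.61954089  10.93065897 260.61496374]
```

View pics/sA.png

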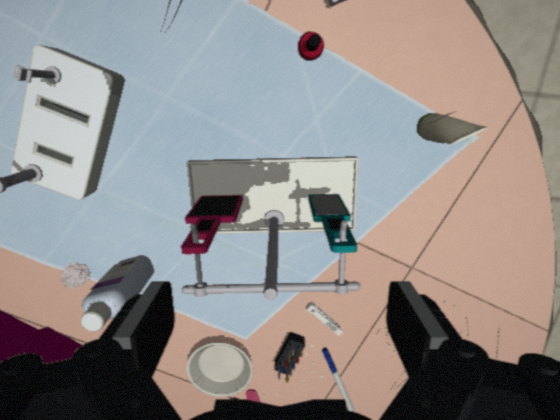

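View pics/rA.png

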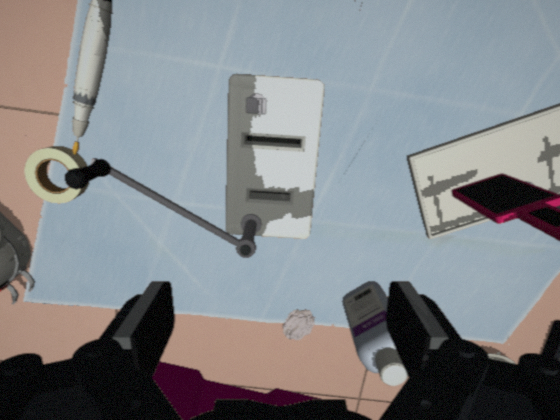

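Run:
```python
from h import *
def crop(n,cx,cy,w,h,k):
    i=cv2.imread(f"pics/{n}.png");x0=int(round(cx-w/2));y0=int(round(cy-h/2))
    print(n,"origin",x0,y0,"scale",k)
    return cv2.resize(cv2.getRectSubPix(i,(w,h),(x0+(w-1)/2,y0+(h-1)/2)),None,fx=k,fy=k,interpolation=cv2.INTER_CUBIC)
A=load("sA");B=load("sB")
P=onz(A,(270,240),195);print(P);b=proj(B,P)[0];print(b)
cv2.imwrite("pics/zS.png",np.vstack([crop("sA",270,247,200,120,3)[:300],crop("sB",b[0],b[1]+7,200,120,3)[:300]]))
A=load("rA");B=load("rB");P=onz(A,(275,160),42);b=proj(B,P)[0];print(P,b)
cv2.imwrite("pics/zR.png",np.hstack([crop("rA",272,162,120,190,3),crop("rB",b[0]-3,b[1]+2,120,190,3)]))
```

```text
[579.76042451 220.89771658 195.        ]
[345.88172447 223.91414238]
sA origin 170 187 scale 3
sB origin 246 171 scale 3
[525.34617253 -30.77966387  42.        ] [249.91425673 224.56668341]
rA origin 212 67 scale 3
rB origin 187 132 scale 3
```

View pics/zS.png

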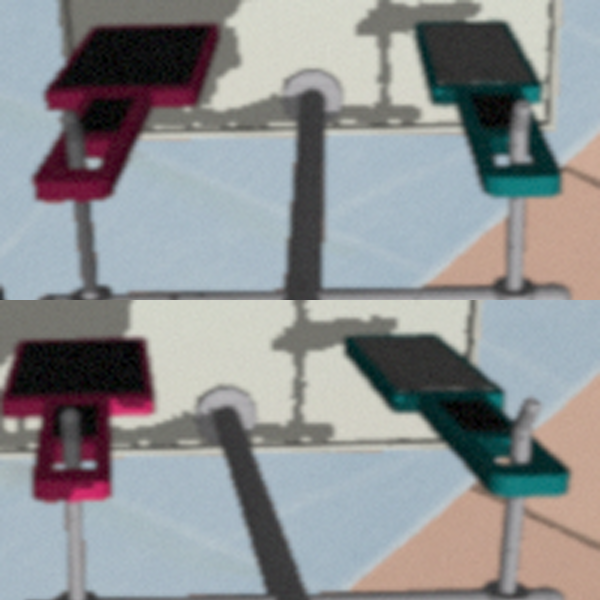

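View pics/zR.png

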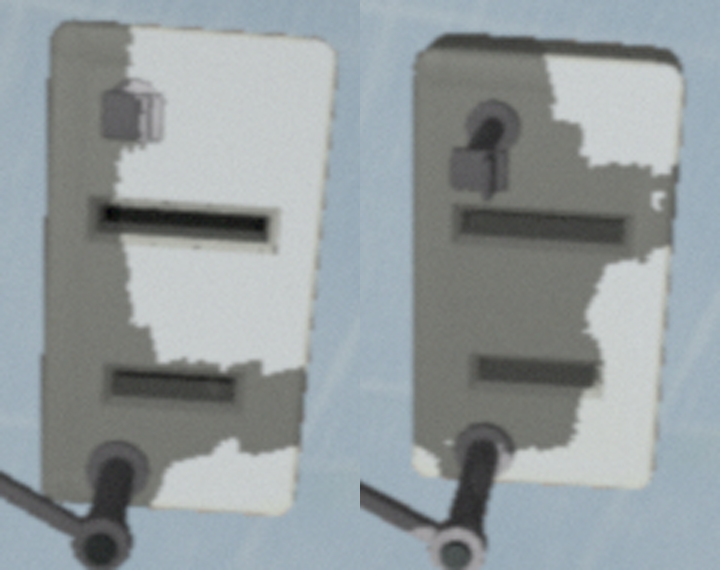

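```bash
cat > m.py <<'E'
from h import *
def go(na,nb,oa,ob,pts):
    A=load(na);B=load(nb);out={}
    for k,(a,b) in pts.items():
        f=lambda o,p:np.array(o)+(np.array(p)+.5)/3-.5
        x,e=tri([(A,f(oa,a)),(B,f(ob,b))]);out[k]=x;print(k,x.round(1),round(e,1))
    return out
g=go("sA","sB",(170,187),(246,171-100),dict(pTop=((73,190),(72,492)),pFL=((37,181),(35,487)),pFR=((111,181),(110,487)),
 pSL=((48,92),(5,400)),pSR=((190,92),(153,402)),pBL=((95,27),(20,342)),pBR=((220,25),(147,340)),
 tTop=((523,186),(530,485)),tSL=((430,87),(393,393)),tSR=((541,87),(503,393)),tBL=((418,23),(347,337)),tBR=((508,23),(438,335))))
h=go("rA","rB",(212,67),(187,132),dict(broad=((183.5,224),(181,226)),slim=((173,388),(175.5,372)),
 TL=((52,22),(55,52)),TR=((337,40),(322,65)),BR=((292,515),(290,488)),BL=((41,497),(53,472)),hinge=((100,545),(97,550)),
 bl=((90,217),(94,221)),br=((276.5,230),(268.5,231.5)),sl=((104,384.5),(111,368.5)),sr=((241.5,391.5),(240,376))))
a=lambda u,v:np.arctan2(*(v-u)[[1,0]])
print("stand y-dir yaw:",[round(a(g[p+'R'],g[p+'L'])-np.pi/2,3) for p in("pS","pB","tS","tB")], "tops", round(a(g['pTop'],g['tTop'])-np.pi/2,3))
print("rack yaw slots",a(h['broad'],h['slim']),a(h['broad'],h['hinge']),"y:",a(h['br'],h['bl'])-np.pi/2,a(h['sr'],h['sl'])-np.pi/2,
 "long edges",a(h['TL'],h['BL']),a(h['TR'],h['BR']), "d",np.linalg.norm(h['slim']-h['broad']))
E
python3 m.py
```

```text
pTop [593.  159.  200.4] 0.4
pFL [592.8 148.6 198.4] 1.1
pFR [590.8 169.1 198.3] 1.2
pSL [591.5 134.5 127.9] 0.1
pSR [584.8 183.1 135. ] 0.8
pBL [592.4 133.7  44.7] 0.2
pBR [586.  184.7  46.5] 0.3
tTop [578.4 282.2 202.2] 0.0
tSL [575.9 262.3 130.5] 0.2
tSR [573.5 300.2 126.3] 0.3
tBL [577.  264.7  46.7] 0.2
tBR [572.6 300.8  48. ] 0.4
broad [507.4 -29.3  38.4] 0.6
slim [561.3 -45.2  36.2] 0.4
TL [439.3 -53.7  46.3] 0.2
TR [462.8  29.3  42.3] 0.4
BR [614.5 -14.4  40.4] 0.3
BL [589.  -98.8  40.1] 0.0
hinge [584.3 -70.1 105.9] 0.2
bl [498.6 -58.   39.7] 0.2
br [ 5.158e+02 -2.000e-01  3.880e+01] 0.7
sl [555.4 -68.1  35. ] 0.2
sr [567.1 -22.5  38.1] 0.4
stand y-dir yaw: [np.float64(-3.003), np.float64(-3.017), np.float64(-3.078), np.float64(-3.022)] tops 0.118
rack yaw slots -0.28683418736163985 -0.48800230564583746 y: -3.4293297084072067 -3.3938416726230534 long edges -0.29234218808972645 -0.2806637288109638 d 56.251921274306625
```

```bash
cat > take.py <<'E'
from h import *
SY=.12; ZG=161
def take(xy):
    q=down(np.pi+SY); d=-np.array([np.cos(SY),np.sin(SY),0])
    p=np.array([xy[0],xy[1],0.]); at=lambda z,k=0:list(p+d*k+[0,0,z])
    r.set_gripper(.55); r.goto(at(300),q)
    r.servo_line(at(235),150); r.servo_line(at(ZG),80)
    print("pre",np.round(r.get_ft_force(),1),np.round(r.get_eef_pos(),1))
    r.set_gripper(0); print("gap",r.get_finger_gap(),r.get_grip_force(),np.round(r.get_ft_force(),1))
    r.servo_line(at(ZG+10),40); print("up",np.round(r.get_ft_force(),1))
    r.servo_line(at(ZG+10,48),80); print("out",np.round(r.get_ft_force(),1))
    r.servo_line(at(310,48),150); print("lift",np.round(r.get_ft_force(),1),r.get_time(),r.get_finger_gap())
E
python3 - <<'E'
from take import *
for n in("rA","rB"):
    c=load(n);o=dict(rA=(212,67),rB=(187,132))[n]
    for a in dict(rA=[(183.5,224),(173,388)],rB=[(181,226),(175.5,372)])[n]:
        print(n,onz(c,np.array(o)+(np.array(a)+.5)/3-.5,42).round(1))
r.goto([480,60,310],down(np.pi-.2))
take((592,159))
i,_=snap("wrist","h1");j,_=snap("side","h1s")
cv2.imwrite("pics/h1c.png",np.vstack([i[:300],j[60:360]])[:,:,::-1])
E
```

```text
rA [507.2 -28.8  42. ]
rA [559.9 -44.5  42. ]
rB [506.1 -29.1  42. ]
rB [558.7 -44.3  42. ]
pre [ 0.2 -0.8  0.5] [592.3 159.1 161.5]
gap 0.24175705936894853 58.386298567056656 [-0.4  0.8  4.1]
up [ 0.2  0.4 -1.1]
out [ 0.2 -0.8  0.1]
lift [ 1.1 -0.3 -1.3] 9.5417 0.24939196077923412
```

View pics/h1c.png

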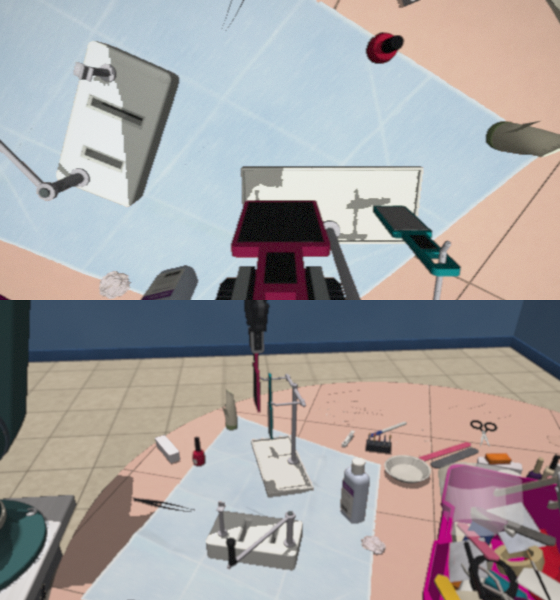

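```bash
cat > chk.py <<'E'
from h import *
def chk(n,hue):
    im=cv2.imread(f"pics/{n}.png");c=load(n)
    hsv=cv2.cvtColor(im,cv2.COLOR_BGR2HSV).astype(int)
    m=(abs(hsv[...,0]-hue)<12)&(hsv[...,1]>110)&(hsv[...,2]>35)
    m[:150]=0;m[:,:200]=0;m[:,350:]=0
    for v in range(185,265,5):
        u=np.where(m[v])[0]
        if len(u): print(v,u.min(),u.max(),(u.min()+u.max())/2,end=" | ")
    print("toprow L/R",[int(np.where(m[:,u])[0].min()) if m[:,u].any() else None for u in range(245,325,8)])
    return c
E
python3 - <<'E'
from chk import *
c=chk("h1",170)
p,q=np.array(r.get_eef_pos()),R.from_quat(r.get_orientation())
for uv in((246,201.5),(319,201.5),(282.5,201.5)):
    P=onz(c,uv,p[2]-116);print(q.inv().apply(P-p).round(1))
E
```

```text
205 244 316 280.0 | 210 243 317 280.0 | 215 241 319 280.0 | 220 240 320 280.0 | 225 238 322 280.0 | 230 237 325 281.0 | 235 235 327 281.0 | 240 233 328 280.5 | 245 232 329 280.5 | 250 232 328 280.0 | 255 233 327 280.0 | 260 259 301 280.0 | toprow L/R [202, 201, 201, 201, 201, 201, 201, 201, 201, 208]
[  2.6 -25.1 116. ]
[  2.6  28.  116. ]
[  2.6   1.4 116. ]
```

```bash
cat > put.py <<'E'
from h import *
RY=-.286; HB=116  # TCP height above file's lower end
def put(xy,via=None):
    q=down(np.pi+RY); at=lambda b:[xy[0],xy[1],b+HB]
    if via: r.goto(via,q)
    r.goto(at(194),q); r.servo_line(at(60),150); r.dwell(.2)
    f0=np.array(r.get_ft_force());print("above",np.round(r.get_eef_pos(),1),f0.round(1))
    for b in(48,43,39,35,30,25,20,16,14,13):
        r.servo_line(at(b),40);df=np.array(r.get_ft_force())-f0;print(b,df.round(1),end=" ")
        if np.linalg.norm(df)>12: print("STOP");return False
    return True
def release():
    p=np.array(r.get_eef_pos());r.set_gripper(.55);r.dwell(.2)
    r.servo_line(list(p+[0,0,110]),150);print("\nt",r.get_time(),np.round(r.get_ft_force(),1))
E
python3 - <<'E'
from put import *
print(put((507,-29),via=[500,60,312]))
E
```

```text
above [507.3 -29.  176.6] [ 0.5 -0.2 -1.1]
48 [-0.3 -0.2  1.4] 43 [-1.3  0.7  1.1] 39 [-0.5 -0.2  0.9] 35 [-0.4 -0.1 -0.2] 30 [-0.3  0.7  0.8] 25 [-0.6  0.5  0.3] 20 [ 0.2 -0.1 -0.4] 16 [0.2 0.5 0.1] 14 [-0.5  0.3  0.4] 13 [-1.2 -0.2  0.6] True
```

Clean insertion without contact force. Release it, then repeat for the teal one.

Run:
```python
from put import *
from take import take
release()
i,_=snap("wrist","p1")
r.goto([500,100,310],down(np.pi))
take((577.8,282.2))
i,c=snap("wrist","h2")
from chk import chk
chk("h2",88)
p,q=np.array(r.get_eef_pos()),R.from_quat(r.get_orientation())
hsv=cv2.cvtColor(i,cv2.COLOR_RGB2HSV).astype(int)
j,_=snap("side","s2")
cv2.imwrite("pics/h2c.png",np.vstack([i[:300],j[60:360]])[:,:,::-1])
```

```text
t 16.075 [ 0.1  0.5 -0.1]
pre [-0.6  0.  -0.2] [578.1 282.3 161.6]
gap 0.24786333318887974 58.391368221491575 [-0.4 -0.   3.5]
up [-0.8 -0.7 -0.7]
out [ 0.2 -0.3 -1.1]
lift [ 0.  -0.7 -1.5] 22.0167 0.24632566466889125
205 255 305 280.0 | 210 254 306 280.0 | 215 253 307 280.0 | 220 252 309 280.5 | 225 250 310 280.0 | 230 249 311 280.0 | 235 248 313 280.5 | 240 246 313 279.5 | 245 246 314 280.0 | 250 246 314 280.0 | 255 246 314 280.0 | 260 259 301 280.0 | toprow L/R [None, 211, 244, 244, 244, 244, 244, 243, 220, None]
```

View pics/h2c.png

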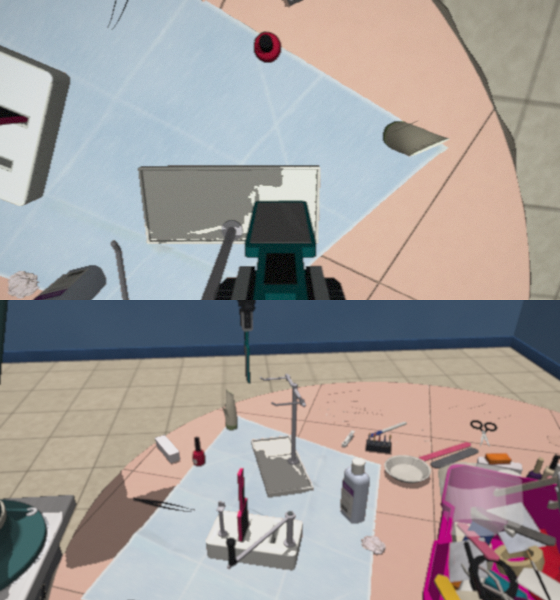

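Run:
```python
from put import *
if put((559.9,-44.5),via=[540,60,312]):
    release(); 
    r.goto([480,-20,330],down(np.pi-.286)); i,c=snap("wrist","p2"); j,_=snap("side","p2s"); k,_=snap("top","p2t")
    g=lambda im,x,y,w,h,s:cv2.resize(im[y:y+h,x:x+w],None,fx=s,fy=s,interpolation=cv2.INTER_CUBIC)
    a=i[60:360]; b=np.hstack([g(j,190,210,140,150,2),g(k,310,165,140,150,2)])
    cv2.imwrite("pics/p2c.png",np.vstack([a,b])[:,:,::-1])
```

```text
above [560.2 -44.5 176.6] [ 1.  -0.6 -1.4]
48 [-0.6 -0.   0.8] 43 [-0.5  0.3 -0.2] 39 [-0.2  0.8  0.7] 35 [-0.9  0.9  0.2] 30 [-0.6  0.4  0.3] 25 [-1.5  1.6  0.1] 20 [-1.1  0.9  0.5] 16 [-0.8  1.6  0.9] 14 [-0.9 -0.1  1.2] 13 [-0.2  0.3  0.6] 
t 28.9917 [0.6 0.2 0.3]
```

View pics/p2c.png

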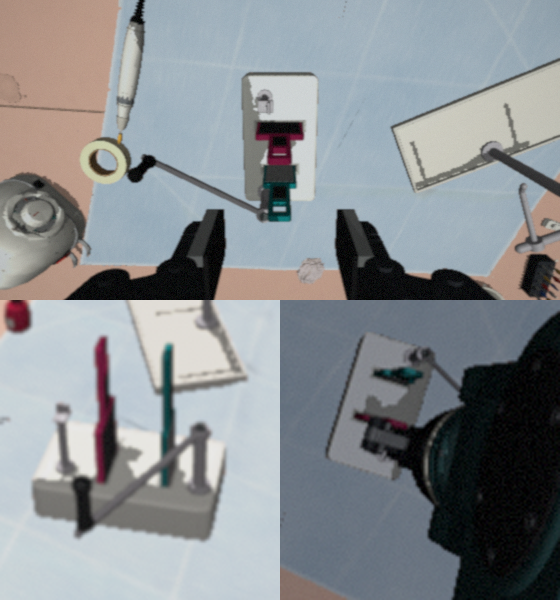

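```bash
cat > shut.py <<'E'
from h import *
RY=-.286; O=np.array([526.3,-34.4]); c,s=np.cos(RY),np.sin(RY); W=np.array([[c,-s],[s,c]])
H=O+W@[65,-17.5]
def pt(th,back,z=124,rad=135):
    k=rad*np.array([-np.cos(th),-np.sin(th)])+back*np.array([np.sin(th),-np.cos(th)])
    return [*(H+W@k),z]
att=lambda th:down(np.pi+RY+th)
E
python3 - <<'E'
from shut import *
C=load("p2");im=cv2.imread("pics/p2.png")
print("hinge",H.round(1))
m=(im[190:260,110:165].max(2)<45);n,l,st,ce=cv2.connectedComponentsWithStats(m.astype(np.uint8));b=1+st[1:,4].argmax()
v,u=np.where(l==b);u+=110;v+=190
d=np.array([u-280,v-211]).T;i=np.hypot(*d.T)
far=np.array([u,v]).T[np.argsort(-i)[:1]][0];print("far px",far,st[b])
for uv in(far,(135,233),(138,232)):
    P=onz(C,uv,152);e=W.T@(P[:2]-H);print(P.round(1),"rad",np.hypot(*e).round(1),"th",np.arctan2(-e[1],-e[0]).round(3))
E
```

```text
hinge [583.7 -69.5]
far px [128 235] [ 18  26  28  26 338]
[ 486.2 -169.4  152. ] rad 139.6 th 1.083
[ 486.2 -162.3  152. ] rad 134.7 th 1.046
[ 486.  -159.3  152. ] rad 132.7 th 1.029
```

Run:
```python
from shut import *
r.set_gripper(0)
r.goto(pt(1.045,55,240),att(1.045)); r.servo_line(pt(1.045,55),150); r.dwell(.2)
f0=np.array(r.get_ft_force()); F=lambda:np.array(r.get_ft_force())-f0
r.servo_line(pt(1.045,24),80);print("near",F().round(1))
for th in np.arange(.97,.1,-.08):
    r.servo_line(pt(th,21),90,att(th)); f=F()
    if np.linalg.norm(f)>15: print("STOP",th,f);break
else:
    for th in np.arange(.09,-.08,-.015):
        r.servo_line(pt(th,21),25,att(th)); r.dwell(.05); f=F(); print(round(th,3),f.round(1),end=" ")
        if np.linalg.norm(f[:2])>8: print("contact");break
print(r.get_time(),np.round(r.get_eef_pos(),1))
j,_=snap("side","k1");k,_=snap("wrist","k1w")
g=lambda im,x,y,w,h,s:cv2.resize(im[y:y+h,x:x+w],None,fx=s,fy=s,interpolation=cv2.INTER_CUBIC)
cv2.imwrite("pics/k1c.png",np.vstack([k[:300],g(j,120,180,280,150,2)])[:,:,::-1])
```

```text
near [ 0.8 -0.2  0.7]
0.09 [-0.3 -0.1 -0. ] 0.075 [ 0.3 -0.1  0.6] 0.06 [0.6 0.1 0.7] 0.045 [-0.2  0.   0.1] 0.03 [ 0.2  0.1 -0. ] 0.015 [-0.8 -0.7 -0.2] 0.0 [-0.5 -0.8  0.3] -0.015 [ -4.3 -12.3   0.2] contact
38.875 [448.3 -50.9 124. ]
```

View pics/k1c.png

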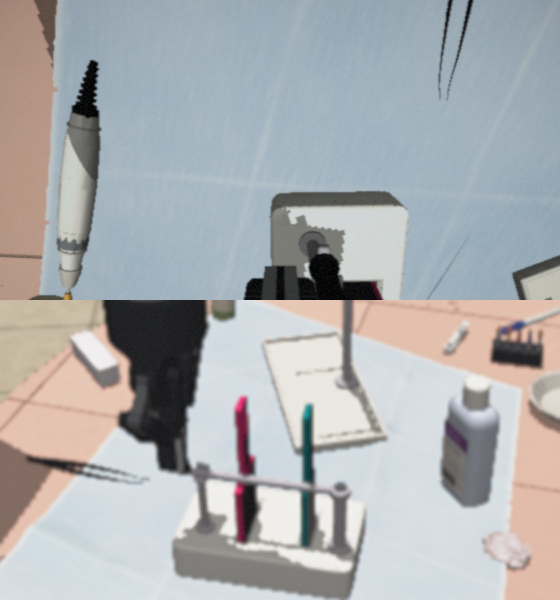

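Run:
```python
from shut import *
r.servo_line(pt(0,60),80); r.servo_line(pt(0,60,260),150); r.dwell(.4)
print(np.round(r.get_ft_force(),1),r.get_time()); print(r.hand_in())
```

```text
[ 0.5  0.  -0.3] 41.1
the job is handed in; nothing more can be done
None
```

I put both files in their own slots, pushed the keeper bar shut onto its stop, and handed the job in at 41.1 s of the 67 s allowed; hand-in returned no verdict, so I don't know the score.

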